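Fit the slotted tube rotor onto the mixer's keyed drive

TASK

Fit the tube rotor with the slotted hub onto the mixer's drive: take it by its hub, turn it until its slot lines up with the flat tang, and lower it gently until its disc sits flat, fully home, on the steel drive plate; do not let it drop onto the tang. Let go of it there, and leave the other rotor, the one with the round hub, where it stands.

Things in the scene. Friction and masses are not known exactly. Their poses are not given: they have to be found in the camera images.
- rotor_mid (a point): Slotted tube rotor, loose, about 200 g, hub up: grey disc 100 mm wide, 8 thick, low collars to 13 mm height. Its metal block hub, 44 (x) by 62 mm (y), tops out 55 mm over the disc's underside; a slot 16 (x) by 40 mm (y) runs right through hub and disc. Point: hub centre, 27.5 mm over the underside; z up. Grip the hub along x, above the collars. Half a turn makes no difference.
- seat (a point): Mixer drive, a fixed white box 130x120 mm; on it a round steel plate 76 mm wide. Point: centre of the plate's top, 66 mm over the bench, where the disc sits; z up. A flat steel tang rises 40 mm from it: 9 (x) by 32 mm (y) for 14 mm, then tapering to 3 by 24 mm at the tip. Plate and tang do not turn; the tang is not square to the box. The rotor fits with its y along this y, either way.
- round_rotor_mid (a point): The other tube rotor, loose, not to be used: the same grey disc, but a round metal hub 44 mm wide, 55 mm high, with a round 18 mm bore that does not fit the tang. Point: hub centre, 27.5 mm over the disc's underside; z up.
Things that resemble listed ones, but are neither listed nor needed, are in the scene too. Leave any orange look-alike of the part that bears rotor_mid alone.

How it is judged (in metres and radians):
On the way:
1. the slotted rotor is held over the drive, clear of the tang (horizontal distance between rotor_mid and seat below 0.05 m and z of rotor_mid in the frame of seat above 0.06 m and contact force between the fingers and rotor above 0.5 N), for 0.05 s.
At the end, for the whole second after the job is handed in: The slotted rotor sits on the drive plate, hub upward and flat (within 0.1 rad), its disc's underside within 4 mm of the plate, its axis within 10 mm of the drive's, its slot along the tang (within 0.3 rad), released and at rest; the round-hubbed rotor is within 30 mm of where it stood (horizontal distance between rotor_mid and seat below 0.01 m and z of rotor_mid in the frame of seat between 0.0235 and 0.0315 m and angle between the y axis of rotor_mid and the y axis of seat, either way round below 0.3 rad and angle between rotor_mid's own z axis and vertical below 0.1 rad and linear speed of rotor below 0.02 m/s and contact force between the fingers and rotor below 0.1 N and distance of round_rotor_mid from where it was at the start of the episode below 0.03 m); the robot touches nothing.
It fails at once if the slotted rotor is let go of over the drive while its disc is more than 20 mm above the plate (horizontal distance between rotor_mid and seat below 0.04 m and z of rotor_mid in the frame of seat above 0.0475 m and contact force between the fingers and rotor below 0.05 N).
It fails at once if the round-hubbed rotor is moved more than 30 mm (distance of round_rotor_mid from where it was at the start of the episode above 0.03 m).
It also fails if it takes over 42 s, if anything falls off the work surface, if the arm or the gripper's body presses on something with over 40 N, if the wrist force passes 120 N, or if a joint passes its speed limit or range.

ROBOT

A 6-joint arm with a two-finger parallel gripper is mounted at the origin on a cart in front of the work surface, level with it; the furniture and walls round the work are solid. World frame = base frame: x ahead of the robot, y to its left, z up, the work surface at z = 0. Lengths are in m, angles in degrees, forces in N, time in s.
With the tool pointing down it reaches from about 0.25 to 0.725 m from the base axis. Payload 9.7 kg.
Tool frame: the origin (TCP) lies midway between the tips of the shut fingers; the grasp point (between the pads) lies 19 mm behind it; z points along the fingers, x is the direction in which the jaws open and shut, and the axes are right-handed (so a half turn about z gives the same grasp; the last joint's range is limited). The gripper opens to 85 mm and grips with 20 to 120 N. Pads are 22 mm wide; open, the fingers measure 114 mm over their backs; the gripper's body (76 mm by 85 mm) begins 54 mm behind the grasp point. The pads swing forward as they close: fully open they stand 13 mm farther back than shut.
Start: joints at [-75, 4.979, 10.078, 95.1, 0, 90], TCP at [0.142, -0.531, 0.231] pointing down, gripper open.
Joint ranges: [-179.16, 179.16], [-48.56, 103.87], [-65.8, 70.77], [-126.05, 130.52], [-82.76, 87.17], [-180, 180]. Speed limits (degrees/s): [127.2, 127.2, 147.25, 180, 180, 180].

INTERFACE

Orientations are given as [roll, pitch, yaw] about the fixed x, y, z axes, in that order (R = Rz(yaw) Ry(pitch) Rx(roll)).
In Python, from cell import ctrl gives the robot as it stands.
- The arm moves only by the tool send_rows, never from a script. Its arguments are lists of equal length, an entry for each row: "offset": the shift along the tool's x, y, z in cm, a list of three; "turn": the turn about the tool's z in rad. A call has 1 to 5 rows; each row is the pose to reach, as a shift and turn from the pose measured when the call began, along the tool's axes at that moment; what a row does not reach only later rows make up. A row lasts 1/12 s, in which the tool goes at most 41.7 mm and 7.16 degrees, less where a joint would pass 70% of its speed; a pose out of reach is approached as far as the arm can. A call with a gripper value outside its range is refused whole. "fingers" is the finger opening in cm, from 0 to 8.54, set as the call begins (left out, the last holds). The fingers move at their own pace and stop on an object; the grip force is fixed at half the most. Time passes only in rows, so rows that repeat a pose let the fingers close. It gives the time, the measured TCP pose, the force and the opening at its end, in the units of the state.
- ctrl.state(): the state, without advancing time (a new reading comes with each control period).
- ctrl.read_camera(name): name is "scene" or "top" or "wrist"; returns a dict with "img" (400x640x3 uint8, blue, green, red), "fx", "fy", "cx", "cy" (pixels), "view" (4x4, takes a point from world to camera coordinates). Camera axes: x right, y up, looking along -z (the intrinsics and any distortion apply to the point x, -y, -z); pixel columns grow to the right and rows downward; lengths in m; the calibration is good to about 2 mm. A picture is of the moment at which its call begins. There is no depth.
- ctrl.finish_job(): hands the job in, once; it reports no verdict.
The state is a dict: "time": time; "qpos": joint angles; "qd": joint speeds; "joint_torque": joint torques, N m; "tool_pos": TCP position; "orientation": TCP orientation; "contact_force": force on the tool from outside, world axes, zero at the start; "moment": the same for the moment, N m; "opening": finger opening in m.
Only numpy, scipy, OpenCV 4.12 (cv2) and the standard library are available. Lean on these libraries where they do the work, as an engineer would, in place of code of your own. Each camera call takes 0.05 s, during which the arm holds its last target. There are 200 camera calls.

## Working session

There is one attempt and no reset: what is moved stays moved. The work goes in short steps, Python scripts to look and compute and a tool call to move; the robot and the scene stay as the last step left them, time stands still between calls to the robot, and variables do not carry over. Pictures are saved under pics/ and viewed, about 8 in all and at most 12, crops included, and the job is handed in when it is done.

Besides the shell and the picture viewer there is one more tool, called after "Request:" as name([rows], argument=value, ...), one row to a line, values as JSON. send_rows: Moves the arm, as the interface text tells. Its arguments: {"type":"object","properties":{"offset":{"type":"array"},"turn":{"type":"array"},"fingers":{"type":"number"}},"required":["offset","turn"]}

```bash
mkdir -p pics; ls
cat > h.py <<'E'
import numpy as np, cv2
from cell import ctrl
def shot(name, fn):
    c=ctrl.read_camera(name); cv2.imwrite(f'pics/{fn}.png',c['img']); np.savez(f'pics/{fn}.npz',**{k:np.array(v) for k,v in c.items()}); return c
def load(fn): return dict(np.load(f'pics/{fn}.npz',allow_pickle=True))
def ray(c,u,v):
    d=np.array([(u-c['cx'])/c['fx'],-(v-c['cy'])/c['fy'],-1.]); V=c['view']; R=V[:3,:3]
    return -R.T@V[:3,3], R.T@d
def onplane(c,u,v,z):
    o,d=ray(c,u,v); return o+d*(z-o[2])/d[2]
def proj(c,p):
    q=c['view'][:3,:3]@np.array(p)+c['view'][:3,3]; return c['cx']+c['fx']*q[0]/-q[2], c['cy']+c['fy']*-q[1]/-q[2]
E
python3 - <<'E'
from h import *
a=shot('scene','scene1');b=shot('top','top1')
print(a.keys(),ctrl.state())
for c in(a,b): print(c['fx'],c['cx'],c['cy'],ray(c,c['cx'],c['cy']))
E
```

```text
pics
dict_keys(['img', 'fx', 'fy', 'cx', 'cy', 'view']) {'time': 0.1, 'qpos': array([-7.49998054e+01,  5.00573729e+00,  1.00395105e+01,  9.51004585e+01,
       -1.12839019e-03,  9.00010537e+01]), 'qd': array([ 0.04547845, -0.14456688,  0.01967551,  0.03812069, -0.05884202,
       -0.06460882]), 'joint_torque': array([ 1.28159812e-03, -5.21562910e+01,  4.65653980e+01,  1.59488252e-02,
        1.17728810e-04, -4.18680663e-07]), 'tool_pos': array([ 0.14229197, -0.53105533,  0.23067982]), 'orientation': array([ 1.79998870e+02,  6.66852251e-02, -7.50008591e+01]), 'contact_force': array([-0.05808253,  0.6135403 , -0.39959377]), 'moment': array([ 0.08027979, -0.01720578,  0.00123236]), 'opening': 0.08546950353495184}
368.8238561349168 319.50973016993055 203.01346218329996 (array([0.22910342, 0.55249628, 0.81630561]), array([ 0.33877007, -0.56344641, -0.75350049]))
451.2804721634448 315.4243388982746 203.5873273967412 (array([4.19252705e-01, 3.78365352e-04, 1.16537612e+00]), array([ 0.1115026 , -0.01335838, -0.99367436]))
```

View pics/top1.png

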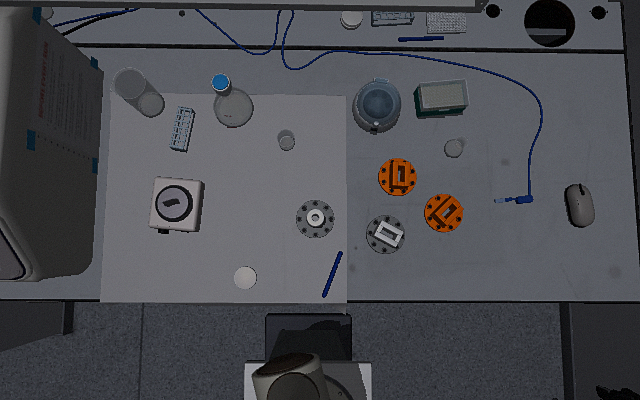

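View pics/scene1.png

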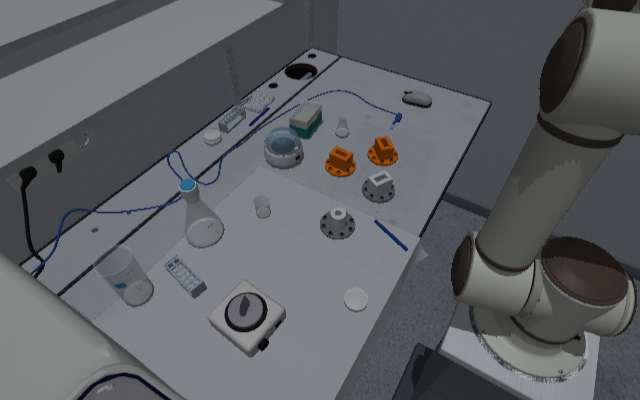

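The top view shows four rotors. Grey with a rectangular slotted hub at (386,234), which fits the description. Grey with a round hub at (315,218), to be left alone. Orange look-alikes at (398,176) and (444,213). The drive, with its plate and tang, is the white box at (174,203). I'll confirm in one enlarged crop.

Run:
```python
from h import *
c=load('top1'); im=c['img']
A=cv2.resize(im[200:270,350:420],None,fx=5.6,fy=5.6,interpolation=cv2.INTER_CUBIC);B=cv2.resize(im[168:238,140:210],None,fx=5.6,fy=5.6,interpolation=cv2.INTER_CUBIC)
cv2.imwrite('pics/crop1.png',np.hstack([A,B]))
g=cv2.cvtColor(im,cv2.COLOR_BGR2GRAY)
def big(m,x0,y0):
    cs,_=cv2.findContours(m.astype('uint8'),cv2.RETR_EXTERNAL,cv2.CHAIN_APPROX_NONE); k=max(cs,key=cv2.contourArea); return (k+[[x0,y0]]).astype(np.float32)
k=big(g[200:270,350:420]>190,350,200)
r=cv2.minAreaRect(k); print('hub',r); bp=np.array([onplane(c,*p,.055) for p in cv2.boxPoints(r)]); print(bp.mean(0)); print(np.diff(bp[:,:2],axis=0))
k=big((g[178:228,152:198]<130),152,178); e=cv2.fitEllipse(k); print('plate',e,onplane(c,*e[0],.066))
print('round',onplane(c,315.5,218,.055))
```

```text
Traceback (most recent call last):
ValueError: max() iterable argument is empty
```

View pics/crop1.png

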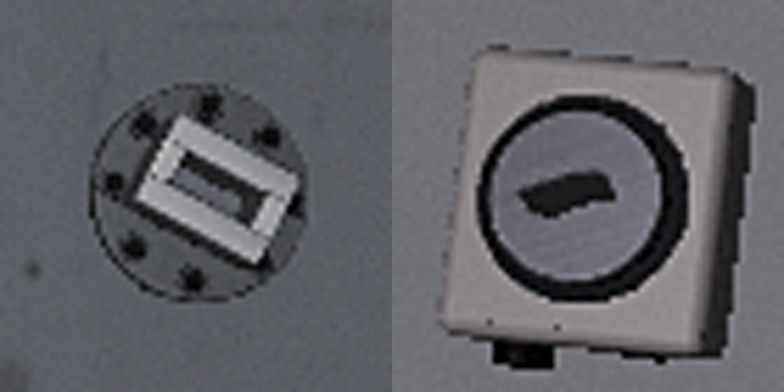

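Run:
```python
from h import *
c=load('top1')
P=[onplane(c,350+x/5.6-.4,200+y/5.6-.4,.055) for x,y in((182,117),(300,179),(262,264),(137,197))]; P=np.array(P)
print('hub',P.mean(0)); L=P[1]-P[0]+P[2]-P[3]; print('y-axis yaw',np.degrees(np.arctan2(L[1],L[0])),np.linalg.norm(L)/2)
print('seat',onplane(c,140+(578-392)/5.6-.4,168+195/5.6-.4,.066))
t=[onplane(c,140+(x-392)/5.6-.4,168+y/5.6-.4,.106) for x,y in((525,201),(610,186))]; d=t[1]-t[0]; print('tang',np.degrees(np.arctan2(d[1],d[0])),np.linalg.norm(d))
print('round',onplane(c,315.5,218,.055))
for p in((398,176),(444,213)): print(onplane(c,*p,.04))
s=ctrl.state(); print(s['tool_pos'],s['orientation'])
```

```text
hub [ 0.47122572 -0.1960202   0.055     ]
y-axis yaw -117.7831364242596 0.06013860477414368
seat [0.54314168 0.33381676 0.066     ]
tang -79.43575213469406 0.03590248095784786
round [ 0.50806868 -0.01491969  0.055     ]
[ 0.61726947 -0.22361201  0.04      ]
[ 0.52389525 -0.3381166   0.04      ]
[ 0.14229197 -0.53105533  0.23067982] [ 1.79998870e+02  6.66852251e-02 -7.50008591e+01]
```

```bash
cat >> h.py <<'E'
from scipy.spatial.transform import Rotation as Ro
def to(p,yaw=None):
    s=ctrl.state(); R=Ro.from_euler('xyz',s['orientation'],degrees=True).as_matrix()
    o=R.T@(np.array(p)-s['tool_pos'])*100
    w=0 if yaw is None else -((yaw-s['orientation'][2]+90)%180-90)
    print('t',round(s['time'],2),'pos',s['tool_pos'].round(4),s['orientation'].round(2),'F',s['contact_force'].round(1),'op',round(s['opening'],4)); print('offset',o.round(2),'turn',round(np.radians(w),3))
E
python3 -c "
from h import *
to([.471,-.196,.22],-27.8)"
```

```text
t 0.1 pos [ 0.1423 -0.5311  0.2307] [ 1.8e+02  7.0e-02 -7.5e+01] F [-0.1  0.6 -0.4] op 0.0855
offset [-23.86 -40.42   1.09] turn -0.824
```

Request:
send_rows([
  [-2,-3.4,0],
  [-4,-6.8,0],
  [-6,-10,0.2],
  [-8,-13.5,0.4],
  [-10,-17,0.5],
], turn=[-0.07,-0.14,-0.21,-0.28,-0.35], fingers=8.54)

```text
time: 0.52
tool_pos: [0.2813, -0.3889, 0.2253]
orientation: [-180.0, 0.1, -54.8]
contact_force: [0.7, -0.1, -0.9]
opening: 0.0854
```

```bash
python3 -c "
from h import *
to([.471,-.196,.22],-27.8)"
```

```text
t 0.52 pos [ 0.2813 -0.3889  0.2253] [-1.7997e+02  1.0000e-01 -5.4800e+01] F [ 0.7 -0.1 -0.9] op 0.0854
offset [ -4.83 -26.63   0.55] turn -0.471
```

Request:
send_rows([
  [-0.7,-3.8,0.1],
  [-1.4,-7.6,0.2],
  [-2.1,-11.4,0.3],
  [-2.8,-15.2,0.4],
  [-3.5,-19,0.5],
], turn=[-0.09,-0.18,-0.28,-0.37,-0.47])

```text
time: 0.93
tool_pos: [0.4172, -0.2491, 0.2202]
orientation: [-179.9, 0.1, -27.6]
contact_force: [0.8, -0.4, 0.4]
opening: 0.0851
```

```bash
python3 -c "
from h import *
to([.471,-.196,.22],-27.8)"
```

```text
t 0.93 pos [ 0.4172 -0.2491  0.2202] [-1.7994e+02  8.0000e-02 -2.7620e+01] F [ 0.8 -0.4  0.4] op 0.0851
offset [ 2.3  -7.19  0.03] turn 0.003
```

Request:
send_rows([
  [1.1,-3.6,0],
  [2.3,-7.2,0],
  [2.3,-7.2,0],
  [2.3,-7.2,0],
], turn=[0,0,0,0])

```text
time: 1.27
tool_pos: [0.4718, -0.1944, 0.2195]
orientation: [-179.9, 0.2, -27.4]
contact_force: [-0.2, -0.7, -0.4]
opening: 0.0852
```

Run:
```python
from h import *
c=shot('wrist','w1'); print(c['fx'],ray(c,c['cx'],c['cy']),proj(c,[.471,-.196,.055]))
to([.471,-.196,.22],-27.8)
```

```text
303.9972228740198 (array([ 0.50869946, -0.12087889,  0.3635742 ]), array([-0.14806015, -0.27983114, -0.94856351])) (np.float64(323.8653048191523), np.float64(179.80589402413523))
t 1.32 pos [ 0.471  -0.1954  0.2198] [-1.7996e+02  1.5000e-01 -2.7510e+01] F [-0.2 -0.3 -0.4] op 0.0852
offset [ 0.02  0.06 -0.02] turn 0.005
```

View pics/w1.png

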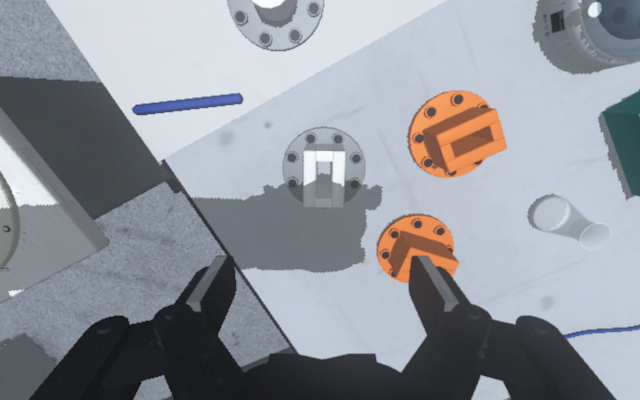

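The hub's top is at about (324,179) in the wrist image, against a predicted (324,180), and it is square to the jaws. The target is the slotted grey rotor, so I'll go down.

Request:
send_rows([
  [0,0,4],
  [0,0,8],
  [0,0,12],
  [0,0,15],
  [0,0,17],
], turn=[0,0,0,0,0])

```text
time: 1.73
tool_pos: [0.4681, -0.1957, 0.0462]
orientation: [-180.0, 0.4, -27.6]
contact_force: [-0.1, 0.2, 0.7]
opening: 0.0854
```

```bash
python3 -c "
from h import *
to([.471,-.196,.020],-27.8)"
```

```text
t 1.73 pos [ 0.4681 -0.1957  0.0462] [-179.99    0.36  -27.64] F [-0.1  0.2  0.7] op 0.0854
offset [ 0.29 -0.11  2.62] turn 0.003
```

Request:
send_rows([
  [0.1,0,1.3],
  [0.3,-0.1,2.6],
  [0.3,-0.1,2.6],
  [0.3,-0.1,2.6],
  [0.3,-0.1,2.6],
], turn=[0,0,0,0,0])

```text
time: 2.15
tool_pos: [0.4711, -0.1969, 0.0213]
orientation: [-180.0, 0.3, -27.7]
contact_force: [-0.8, 0.3, 0.6]
opening: 0.0855
```

Request:
send_rows([
  [0,0,0],
  [0,0,0],
  [0,0,0],
  [0,0,0],
  [0,0,0],
], turn=[0,0,0,0,0], fingers=3.5)

```text
time: 2.57
tool_pos: [0.4716, -0.1972, 0.0222]
orientation: [-180.0, 0.2, -27.7]
contact_force: [-0.9, -0.5, 6.2]
opening: 0.0431
```

Request:
send_rows([
  [0,0,0],
  [0,0,0],
  [0,0,0],
  [0,0,0],
  [0,0,0],
], turn=[0,0,0,0,0], fingers=2.0)

```text
time: 2.98
tool_pos: [0.4715, -0.1971, 0.0222]
orientation: [-180.0, 0.2, -27.7]
contact_force: [-0.9, 0.5, 2.1]
opening: 0.043
```

Request:
send_rows([
  [0,0,-2],
  [0,0,-6],
  [0,0,-10],
  [0,0,-14],
  [0,0,-18],
], turn=[0,0,0,0,0])

```text
time: 3.4
tool_pos: [0.4716, -0.1972, 0.2035]
orientation: [-180.0, 0.3, -27.7]
contact_force: [1.3, -0.3, -1.5]
opening: 0.043
```

Run:
```python
from h import *
shot('wrist','w2')
to([.543,.334,.21],10.6)
```

```text
t 3.45 pos [ 0.4735 -0.198   0.2119] [-179.94   -0.31  -27.7 ] F [-2.9  1.8  4.1] op 0.043
offset [-18.57 -50.34   0.14] turn -0.668
```

View pics/w2.png

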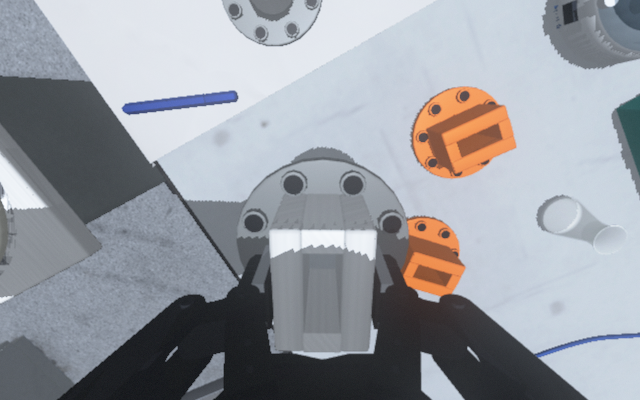

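The rotor is held squarely: the hub runs from columns 271 to 376, between the pads. I'll carry it to a point 12 cm short of the drive and look from there.

Request:
send_rows([
  [-1.3,-3.2,0],
  [-2.6,-6.6,0],
  [-4,-10,0],
  [-5.3,-13.4,0],
  [-6.6,-17,0],
], turn=[-0.05,-0.11,-0.17,-0.23,-0.3])

```text
time: 3.87
tool_pos: [0.4937, -0.0154, 0.2111]
orientation: [180.0, -0.3, -10.4]
contact_force: [1.2, -1.3, -2.9]
opening: 0.0433
```

```bash
python3 -c "
from h import *
to([.565,.216,.21],10.6)"
```

```text
t 3.87 pos [ 0.4937 -0.0154  0.2111] [179.96  -0.28 -10.39] F [ 1.2 -1.3 -2.9] op 0.0433
offset [  2.84 -24.05   0.11] turn -0.366
```

Request:
send_rows([
  [0.5,-4,0],
  [1,-8,0],
  [1.5,-12,0],
  [2,-16,0],
  [2.4,-20,0],
], turn=[-0.08,-0.15,-0.22,-0.3,-0.366])

```text
time: 4.28
tool_pos: [0.5535, 0.179, 0.2102]
orientation: [179.8, -0.2, 10.8]
contact_force: [0.8, -1.5, -1.4]
opening: 0.0431
```

```bash
python3 -c "
from h import *
to([.565,.216,.21],10.6)"
```

```text
t 4.28 pos [0.5535 0.179  0.2102] [179.85  -0.2   10.83] F [ 0.8 -1.5 -1.4] op 0.0431
offset [ 1.83 -3.41  0.02] turn 0.004
```

Request:
send_rows([
  [1,-1.5,0],
  [1.8,-3.2,0],
  [1.8,-3.4,0],
  [1.8,-3.4,0],
], turn=[0,0,0,0])

```text
time: 4.62
tool_pos: [0.5645, 0.2167, 0.2088]
orientation: [179.8, -0.1, 10.9]
contact_force: [0.7, -0.5, -2.0]
opening: 0.0436
```

Run:
```python
from h import *
c=shot('wrist','w3')
to([.565,.216,.21],10.6); print(proj(c,[.543,.334,.066]),proj(c,[.543,.334,.106]))
```

```text
t 4.67 pos [0.5644 0.2158 0.2093] [ 1.7982e+02 -1.1000e-01  1.0870e+01] F [-0.8  0.5 -3. ] op 0.0431
offset [ 0.06 -0.01 -0.07] turn 0.005
(np.float64(323.9552031507863), np.float64(50.0677318983428)) (np.float64(324.3906089680835), np.float64(42.562165867051704))
```

View pics/w3.png

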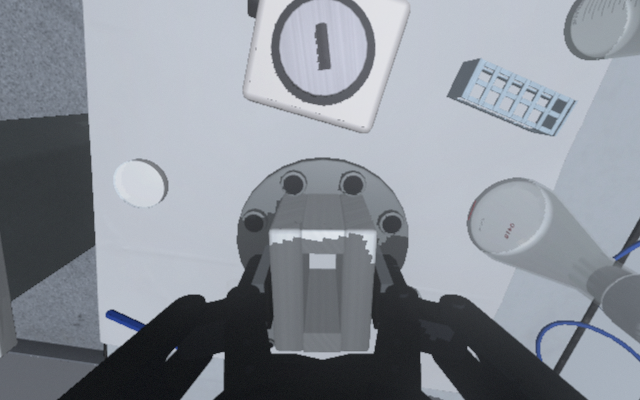

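Run:
```python
from h import *
c=load('w3'); im=c['img']; g=cv2.cvtColor(im,cv2.COLOR_BGR2GRAY)
A=cv2.resize(im[0:120,262:382],None,fx=5,fy=5,interpolation=cv2.INTER_CUBIC); cv2.imwrite('pics/crop3.png',A)
cs,_=cv2.findContours((g[0:120,262:382]<90).astype('uint8'),cv2.RETR_LIST,cv2.CHAIN_APPROX_NONE)
for k in cs:
    if cv2.contourArea(k)<150: continue
    k=(k+[[262,0]]).astype(np.float32)
    P=np.array([onplane(c,u,v,.066) for u,v in k[:,0]])[:,:2]
    e=cv2.fitEllipse(P.astype(np.float32)*1000); print(cv2.contourArea(k),cv2.minAreaRect(k),'mm',e)
```

```text
432.5 ((289.2164306640625, 47.126708984375), (94.12359619140625, 34.57864761352539), 89.3839340209961) mm ((532.67529296875, 334.11590576171875), (64.32816314697266, 73.29357147216797), 178.99497985839844)
```

View pics/crop3.png

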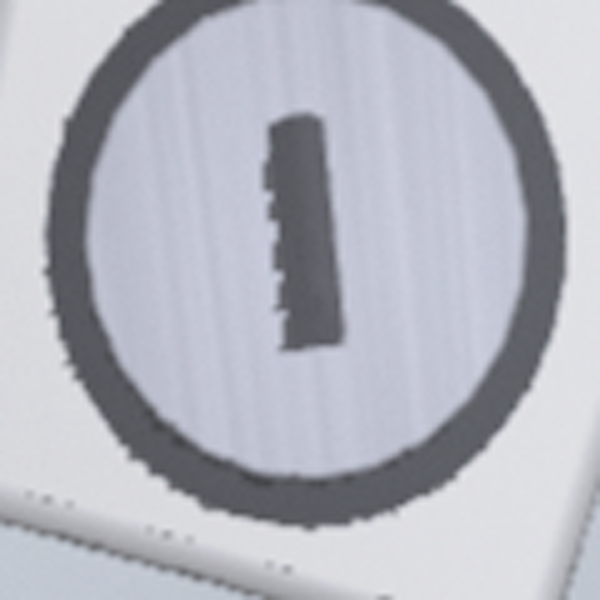

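Run:
```python
from h import *
c=load('w3'); im=c['img']; g=cv2.cvtColor(im,cv2.COLOR_BGR2GRAY)
f=lambda x,y,z: onplane(c,262+x/5-.4,y/5-.4,z)
ang=lambda a,b: np.degrees(np.arctan2((b-a)[1],(b-a)[0]))
for z in(.066,.080): print('right edge yaw',ang(f(343,345,.066),f(322,122,z)))
print('right edge mid part',ang(f(343,340,.066),f(330,210,.070)))
print('near edge yaw',ang(f(283,350,.066),f(343,344,.066)),np.linalg.norm(f(283,350,.066)-f(343,344,.066)))
xs=[(87,235),(525,235),(306,478),(150,90),(462,90),(150,405),(470,390)]
m=(g[0:120,262:382]>140).astype('uint8'); cv2.floodFill(m,None,(35,48),2); k=max(cv2.findContours((m==2).astype('uint8'),cv2.RETR_EXTERNAL,cv2.CHAIN_APPROX_NONE)[0],key=cv2.contourArea)[:,0]
k=k[k[:,1]>3]+[262,0]; P=np.array([onplane(c,u,v,.066)[:2] for u,v in k]); print('plate mm',cv2.fitEllipse((P*1000).astype(np.float32)))
near=(f(283,350,.066)+f(343,344,.066))/2; print('near mid',near)
# hub in hand: top-face corners, height TCP+(.055-.022)
s=ctrl.state(); T=s['tool_pos']; R=Ro.from_euler('xyz',s['orientation'],degrees=True).as_matrix()
for u,v in((271,230),(376,230),(376,353),(271,353)): print('hub corner tool mm',(R.T@(onplane(c,u,v,T[2]+.033)-T)*1000).round(1))
for u,v in((238,240),(408,240),(323,158)): print('disc edge tool mm',(R.T@(onplane(c,u,v,T[2]-.014)-T)*1000).round(1))
```

```text
right edge yaw 107.24910028353038
right edge yaw 108.12041712136201
right edge mid part 108.01955263681461
near edge yaw 16.22597291049718 0.010493931372627188
plate mm ((541.8617553710938, 334.86871337890625), (73.93449401855469, 74.20502471923828), 109.5433120727539)
near mid [0.54607588 0.31935539 0.066     ]
hub corner tool mm [-20.9 -33.2 -33.1]
hub corner tool mm [ 20.9 -33.2 -33.1]
hub corner tool mm [ 24.5  29.3 -32.9]
hub corner tool mm [-24.1  29.2 -33. ]
disc edge tool mm [-48.7  -5.2  13.9]
disc edge tool mm [48.8 -5.3 14.1]
disc edge tool mm [ -0.1 -52.8  13.8]
```

```bash
python3 -c "
from h import *
to([.5425,.3328,.16],17)"
```

```text
t 4.67 pos [0.5644 0.2158 0.2093] [ 1.7982e+02 -1.1000e-01  1.0870e+01] F [-0.8  0.5 -3. ] op 0.0431
offset [  0.04 -11.92   4.89] turn -0.107
```

Request:
send_rows([
  [0,-3,0],
  [0,-7,0],
  [0,-10,0],
  [0,-11.9,1],
  [0,-11.9,3],
], turn=[-0.04,-0.08,-0.107,-0.107,-0.107])

```text
time: 5.08
tool_pos: [0.542, 0.3352, 0.1807]
orientation: [179.9, -0.3, 17.1]
contact_force: [1.2, 0.2, -3.3]
opening: 0.043
```

```bash
python3 -c "
from h import *
to([.5425,.3328,.15],17)"
```

```text
t 5.08 pos [0.542  0.3352 0.1807] [179.91  -0.32  17.12] F [ 1.2  0.2 -3.3] op 0.043
offset [-0.04  0.24  3.07] turn 0.002
```

Request:
send_rows([
  [0,0.2,1],
  [0,0.2,2],
  [0,0.2,3],
  [0,0.2,3],
  [0,0.2,3],
], turn=[0,0,0,0,0])

```text
time: 5.5
tool_pos: [0.5429, 0.3323, 0.1507]
orientation: [179.9, -0.3, 17.0]
contact_force: [-1.0, -0.9, -2.5]
opening: 0.0432
```

Run:
```python
from h import *
c=shot('scene','s2'); w=shot('wrist','w4'); im=c['img']
u,v=map(int,proj(c,[.542,.335,.11])); print(u,v)
A=cv2.resize(im[v-65:v+65,u-65:u+65],(400,400),interpolation=cv2.INTER_CUBIC); B=cv2.resize(w['img'][140:390,220:430],(336,400)); cv2.imwrite('pics/crop4.png',np.hstack([A,B]))
to([.5425,.3328,.15],17)
```

```text
242 300
t 5.6 pos [0.5432 0.3329 0.1517] [179.93  -0.38  17.07] F [-0.8 -0.1 -1.9] op 0.0437
offset [-0.07 -0.01  0.17] turn 0.001
```

View pics/crop4.png

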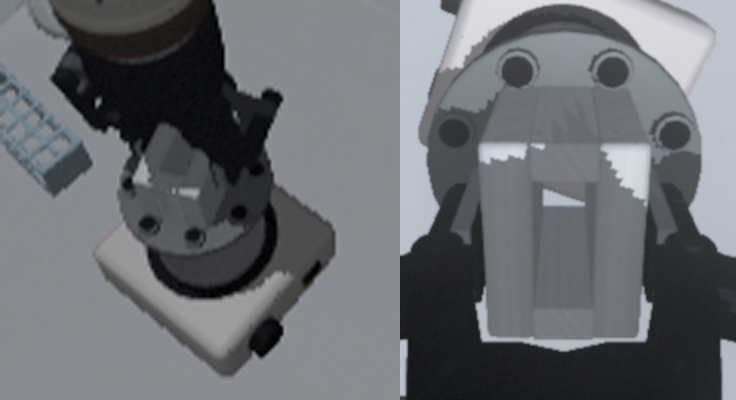

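The rotor is level over the drive and clear of the tang. In the crop's right half, through the slot, the white box shows at (565,197). I'll lower it slowly and watch the force.

Request:
send_rows([
  [-0.1,0,0.7],
  [-0.1,0,1.4],
  [-0.1,0,2.1],
  [-0.1,0,2.8],
  [-0.1,0,3.4],
], turn=[0,0,0,0,0])

```text
time: 6.02
tool_pos: [0.5422, 0.3325, 0.1164]
orientation: [179.9, -0.3, 17.1]
contact_force: [-1.0, -0.4, -3.0]
opening: 0.0431
```

```bash
python3 -c "
from h import *
to([.5425,.3328,.092],17)"
```

```text
t 6.02 pos [0.5422 0.3325 0.1164] [179.91  -0.33  17.08] F [-1.  -0.4 -3. ] op 0.0431
offset [ 0.02 -0.02  2.44] turn 0.001
```

The tang is inside the slot and there is no contact force. I'll continue down.

Request:
send_rows([
  [0,0,0.5],
  [0,0,1.0],
  [0,0,1.5],
  [0,0,2.0],
  [0,0,2.4],
], turn=[0,0,0,0,0])

```text
time: 6.43
tool_pos: [0.5423, 0.3325, 0.0919]
orientation: [179.9, -0.3, 17.1]
contact_force: [0.4, -0.6, -3.4]
opening: 0.0427
```

Request:
send_rows([
  [0,0,0.1],
  [0,0,0.2],
  [0,0,0.3],
  [0,0,0.3],
  [0,0,0.3],
], turn=[0,0,0,0,0])

```text
time: 6.85
tool_pos: [0.5424, 0.3326, 0.0891]
orientation: [179.9, -0.3, 17.1]
contact_force: [-0.1, -0.8, -2.0]
opening: 0.0435
```

Request:
send_rows([
  [0,0,0.05],
  [0,0,0.1],
  [0,0,0.15],
  [0,0,0.2],
  [0,0,0.2],
], turn=[0,0,0,0,0])

```text
time: 7.27
tool_pos: [0.5427, 0.3327, 0.0886]
orientation: [179.9, -0.4, 17.1]
contact_force: [-2.4, -1.6, 6.6]
opening: 0.0433
```

The force turned upward, to +6.6 N, at TCP z 0.0886. That matches the seated height of 0.066 + 0.022 m, so I'll release.

Request:
send_rows([
  [0,0,0],
  [0,0,0],
  [0,0,0],
  [0,0,0],
  [0,0,0],
], turn=[0,0,0,0,0], fingers=8.5)

```text
time: 7.68
tool_pos: [0.5426, 0.3327, 0.0884]
orientation: [179.9, -0.4, 17.1]
contact_force: [0.0, -0.3, 1.4]
opening: 0.0846
```

Request:
send_rows([
  [0,0,-0.5],
  [0,0,-2],
  [0,0,-5],
  [0,0,-9],
  [0,0,-13],
], turn=[0,0,0,0,0])

```text
time: 8.1
tool_pos: [0.541, 0.3322, 0.2194]
orientation: [179.9, -0.3, 17.1]
contact_force: [0.6, -0.2, 0.3]
opening: 0.0846
```

Request:
send_rows([
  [0,2,0],
  [0,5,0],
  [0,8,0],
  [0,8,0],
  [0,8,0],
], turn=[0,0,0,0,0])

```text
time: 8.52
tool_pos: [0.565, 0.2544, 0.2201]
orientation: [179.9, -0.3, 16.9]
contact_force: [-0.9, -0.3, 0.6]
opening: 0.085
```

Run:
```python
from h import *
c=shot('scene','s3'); w=shot('wrist','w5'); im=c['img']
u,v=map(int,proj(c,[.542,.335,.09])); 
A=cv2.resize(im[v-65:v+65,u-65:u+65],(400,400),interpolation=cv2.INTER_CUBIC)
p=proj(w,[.5419,.3349,.121]);q=proj(w,[.5419,.3349,.074]);print('expected hub-top, disc-top centre',p,q)
u,v=int(p[0]),max(int(p[1]),80); print(u,v); B=cv2.resize(w['img'][v-80:v+80,u-80:u+80],(400,400)); cv2.imwrite('pics/crop5.png',np.hstack([A,B]))
t=shot('top','top2')
to([.5425,.3328,.15],17)
```

```text
expected hub-top, disc-top centre (np.float64(323.9150251480014), np.float64(95.57876605959254)) (np.float64(323.2773309101851), np.float64(95.42990081768899))
323 95
t 8.67 pos [0.5644 0.2563 0.2196] [179.92  -0.32  17.11] F [-0.5 -0.3 -0.2] op 0.0852
offset [ 0.12 -7.96  6.95] turn 0.002
```

View pics/crop5.png

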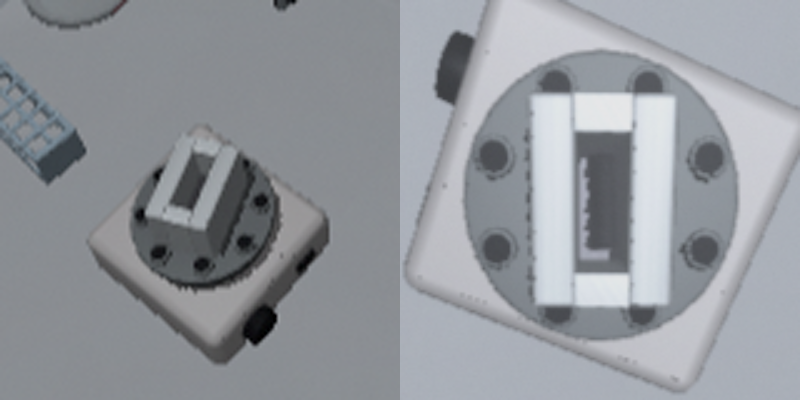

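The rotor sits on the drive with the tang inside the slot. The hub-top centre is at about (324,95) in the wrist image, against an expected (324,96). I'll check the disc height and the round rotor, then hand in.

Run:
```python
from h import *
w=load('w5'); l=243+64/2.5; r=243+337/2.5; v=15+195/2.5
for z in(.070,.074,.078,.082): print(z,'disc width',np.linalg.norm(onplane(w,l,v,z)-onplane(w,r,v,z)).round(4))
a,b=load('top1')['img'],load('top2')['img']
print('round rotor change',cv2.absdiff(a,b)[196:240,293:338].mean(), cv2.phaseCorrelate(*[cv2.cvtColor(i[196:240,293:338],cv2.COLOR_BGR2GRAY).astype(float) for i in(a,b)]))
s=ctrl.state(); print(s['time'],s['contact_force'],abs(s['qd']).max())
ctrl.finish_job()
```

```text
0.07 disc width 0.0999
0.074 disc width 0.0985
0.078 disc width 0.0971
0.082 disc width 0.0958
round rotor change 5.142760942760943 ((0.5093892942668496, 0.5833897933875214), 0.9993310852412163)
8.6667 [-0.53946804 -0.33980455 -0.23749281] 0.5266352066690511
the job is handed in; nothing more can be done
```

The slotted grey rotor is on the mixer's drive, released, and the job is handed in at about 8.7 s of the 42 s allowed; no verdict is reported. I took it by its hub, carried it to the drive, turned it to the tang's direction as measured by the wrist camera (tool at 17°), and lowered it slowly. The fingers opened only after it had touched down.

**Last checks:**
- **Seating height:** the force turned upward (+6.6 N) at TCP z 0.0886 m, where 0.088 m was expected with the disc on the plate. The disc's apparent width was 98.5 mm when taken at its seated height, against a true 100 mm, which is within what I can measure.
- **Position and slot:** the hub-top centre is within about 1 px of where it should be, and the tang shows inside the slot.
- **Flatness:** I judged this by eye only, and it looks flat in both views.
- **Round-hubbed rotor:** the before and after top views match, apart from an apparent shift of about half a pixel (roughly 1 mm). I put that down to the method, and it is far below the 30 mm limit.
- **Robot:** the gripper is open and clear of everything, with only noise-level force.

**One disagreement:** the first top-view estimate of the tang's direction was about 7° off the close wrist view. I used the wrist view.

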